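# Fill the reel caddy and hold its lid ready

## Robot

A 6-joint arm with a two-finger parallel gripper is mounted at the origin on the work surface. World frame = base frame: x ahead of the robot, y to its left, z up, the work surface at z = 0. Lengths are in m, angles in rad, forces in N, time in s.
With the tool pointing down it reaches from about 0.425 to 0.95 m from the base axis. Payload 3.5 kg.
Tool frame: the origin (TCP) lies midway between the tips of the shut fingers; the grasp point (between the pads) lies 19 mm behind it; z points along the fingers, y is the line along which they close (so a half turn about z gives the same grasp; the last joint's range is limited). The gripper opens to 85 mm and grips with 20 to 120 N. Pads are 22 mm wide; open, the fingers measure 114 mm over their backs; the gripper's body (76 mm by 85 mm) begins 54 mm behind the grasp point. The pads swing forward as they close: fully open they stand 13 mm farther back than shut.
Start: joints at [0.954, 0.286, 1.577, -0, 1.279, -0.15], TCP at [0.304, 0.603, 0.21] pointing down, gripper open.
Joint ranges: [-2.77, 2.77], [-0.9, 2.22], [0.21, 2.48], [-1.53, 4.67], [0.24, 2.81], [-2.84, 2.84]. Speed limits (rad/s): [2.79, 2.79, 3.14, 3.14, 3.14, 3.14].

## Interface

Orientations are given as a unit quaternion [x, y, z, w].
In Python, from plant import ctrl gives the robot as it stands.
- The arm moves only by the tool send_rows, never from a script. Its argument "series" is a list that holds one entry, the list of rows, each a list of 7 numbers: the shift along the tool's x, y, z in cm, then the turn, a rotation vector about the tool's x, y, z in rad, then the opening, from -1 (shut) to 1 (fully open). In form: [[[x, y, z, rx, ry, rz, jaw], ...]]. A call has 1 to 10 rows; each row shifts and turns the commanded pose from where the row before left it, along the tool's axes as they then stand; what a row does not reach is not made up. A row lasts 1/8 s, in which the tool goes at most 62.5 mm and 10.7 degrees, less where a joint would pass 70% of its speed; a pose out of reach is approached as far as the arm can. A call is refused whole if a number of a shift passes 6.25 or a number of a turn 0.188, either way. A call with a gripper value outside its range is refused whole. The fingers move at their own pace and stop on an object; "force" is the grip in N (left out, the last holds). Time passes only in rows, so rows that do not move let the fingers close. It gives the time, the measured TCP pose, the force, the opening and the grip force at its end, in the units of the state.
- ctrl.get_state(): the state, without advancing time (a new reading comes with each control period).
- ctrl.read_camera(name): name is "scene" or "top"; returns a dict with "img" (400x640x3 uint8, red, green, blue), "fx", "fy", "cx", "cy" (pixels), "k1" (the pictures are not rectified: a ray, as slopes to the right and down, at radius r is drawn at 1 + k1 r^2 times it, then the intrinsics apply), "R" (3x3) and "t" (3): a world point X has camera coordinates R X + t. Camera axes: x right, y down, z forward; pixel columns grow to the right and rows downward; lengths in m; the calibration is good to about 2 mm. A picture is of the moment at which its call begins. There is no depth.
- ctrl.sign_off(): hands the job in; it is judged then, once.
The state is a dict: "time": time; "qpos": joint angles; "dq": joint speeds; "joint_efforts": joint torques, N m; "eef_pos": TCP position; "tcp_rot": TCP orientation; "contact_force": force on the tool from outside, world axes, zero at the start; "wrist_torque": the same for the moment, N m; "opening": opening from 0.0 (shut) to 1.0 (fully open); "finger_force": force on a finger pad.
Only numpy, scipy, OpenCV 4.12 (cv2) and the standard library are available. Lean on these libraries where they do the work, as an engineer would, in place of code of your own. Each camera call takes 0.05 s, during which the arm holds its last target. There are 200 camera calls.

## Task

Lift the sorting tray and tip it over the open wooden caddy so that all four wooden reels slide off into it, then stand the empty tray upright on the table and let go of it. Next pick up the lid, carry it clear of the rack in between and stop with it level and squared up with the caddy, hovering about a finger's width above the rim without touching, and finish there, still holding it. Do not bump the two racks or disturb the other things on the table.

Things in the scene. Friction and masses are not known exactly. Their poses are not given: they have to be found in the camera images.
- caddy: open rectangular wooden storage caddy, loose, 0.5 kg; 150 (own x) x 110 (own y) x 90 mm high, walls and floor 5 mm, so the mouth is 140 x 100 mm. Stands in the middle. Origin: centre of its underside, z up, x along its long side
- caddy_rim (a point): centre of the caddy's mouth, at rim height, 90 mm above its underside; same axes as the caddy
- tray: plywood tray with four reels, loose, 0.12 to 0.2 kg, left or right of the caddy. Floor 5 mm thick, own x -70 to +50 mm, 72 mm wide (y); 4 mm walls 27 mm high on both sides and at +x; the -x edge is open, no lip. Behind it an upright grip block at x = 64 mm: 36 (x) x 14 (y) mm, 2 to 62 mm high, to pinch across y. Origin on the underside; at yaw 0 the open edge faces the robot
- tray_grip (a point): point in the tray's grip block to hold it by: 64 mm along the tray's x, 46 mm above its underside
- tray_lip (a point): middle of the tray's open edge, on top of the floor: tray x = -70 mm, z = 5 mm
- lid: the caddy's wooden lid, loose, 0.15 to 0.28 kg, right way up on the table, on the other side of the caddy from the tray. Plug 130 (own x) x 90 (y) x 8 mm, on it a plate 154 x 114 x 8 mm, on that a centred handle bar 80 (x) x 16 (y) mm, from 16 to 48 mm above the underside. Origin: centre of the plug's underside, x along the long side, z up; fits the caddy either way round
- lid_grip (a point): point in the lid's handle bar to hold it by: on the lid's centre line, 38 mm above its underside
- reel0_mid (a point): centre of an empty wooden thread reel, 24 mm across, 22 mm high, 12 g, standing upright in the tray; waxed smooth: it starts to slide when the tray is tipped about 17 to 25 degrees
- reel1_mid (a point): centre of an empty wooden thread reel, 24 mm across, 22 mm high, 12 g, standing upright in the tray; waxed smooth: it starts to slide when the tray is tipped about 17 to 25 degrees
- reel2_mid (a point): centre of an empty wooden thread reel, 24 mm across, 22 mm high, 12 g, standing upright in the tray; waxed smooth: it starts to slide when the tray is tipped about 17 to 25 degrees
- reel3_mid (a point): centre of an empty wooden thread reel, 24 mm across, 22 mm high, 12 g, standing upright in the tray; waxed smooth: it starts to slide when the tray is tipped about 17 to 25 degrees
- toolstand: fixed; stands along x between the caddy and one of its neighbours (left or right varies); 220 mm long (x), 38 mm wide (y), a dark wooden block 45 mm high with four upright awls with turned wooden handles, tops 130 mm above the table. Origin: centre of its underside
- spoolrack: fixed; stands along x between the caddy and one of its neighbours (left or right varies); 220 mm long (x), 38 mm wide (y), a wooden base with five thread spools on dowels, spools to 74 mm and dowel tops 124 mm above the table. Origin: centre of its underside
- mug: blue mug, 80 mm across, 90 mm high, handle at the side, near the far right; loose bystander; origin: centre of its underside
- glue: white glue bottle, 52 mm across, 150 mm high, near the far left; loose bystander; origin: centre of its underside
- tape: roll of paper tape lying flat, 90 mm across, 24 mm high, beyond the caddy; loose bystander; origin: centre of its underside
- jar: closed glass jar, 64 mm across, 60 mm high, beyond the caddy to the right; loose bystander; origin: centre of its underside
- tin: flat round metal tin, 72 mm across, 35 mm high, beyond the right-hand rack; loose bystander; origin: centre of its underside
- stampblock: small wooden block 60 x 45 x 30 mm, beyond the left-hand rack; loose bystander; origin: centre of its underside
There are look-alikes about, which are no part of the job. What is shaped like the part that bears reel0_mid but green is not meant.

How it is judged:
By the outcome, as a careful person would: the job done as asked, in the order asked, and still so for the second after the job is handed in, while the arm keeps its last pose, push and grip.
It also fails if it takes over 64 s, if anything falls off the work surface, if the arm or the gripper's body presses on something with over 40 N, if the wrist force passes 120 N, or if a joint passes its speed limit or range.

## Working session

There is one attempt and no reset: what is moved stays moved. The work goes in short steps, Python scripts to look and compute and a tool call to move; the robot and the scene stay as the last step left them, time stands still between calls to the robot, and variables do not carry over. Pictures are saved under pics/ and viewed, at most 10 in all, crops included, and the job is handed in when it is done.

Besides the shell and the picture viewer there is one more tool, called after "Emit:" in YAML: its name, and indented under it one key for each argument. send_rows: Moves the arm, as the interface text tells. Its arguments: {"type":"object","properties":{"series":{"type":"array"},"force":{"type":"number"}},"required":["series"]}

```bash
ls; mkdir -p pics
python3 - <<'E'
from plant import ctrl
import cv2,numpy as np,pickle
d={}
for n in("scene","top"):
    c=ctrl.read_camera(n); d[n]=c
    cv2.imwrite(f"pics/{n}0.png",c["img"][:,:,::-1])
    print(n,c["fx"],c["cx"],c["cy"],c["k1"],np.round(c["R"],3).tolist(),np.round(c["t"],3).tolist())
pickle.dump(d,open("cam0.pkl","wb"))
print(ctrl.get_state())
E
```

```text
pics
scene 368.76848057135555 318.7899881654805 200.29783499315513 -0.0020401951854645147 [[0.871, 0.491, -0.005], [0.3, -0.54, -0.786], [-0.389, 0.683, -0.618]] [-0.475, -0.081, 1.262]
top 372.8398211862375 317.75798140042696 202.49246502082292 -0.021623670769386406 [[-0.013, -1.0, -0.005], [-0.985, 0.014, -0.173], [0.173, 0.003, -0.985]] [0.017, 0.529, 0.952]
{'time': 0.1, 'qpos': array([ 9.54014385e-01,  2.87114409e-01,  1.57804642e+00, -2.07576800e-06,
        1.27857787e+00, -1.50031166e-01]), 'dq': array([-0.00014201, -0.00081197, -0.00389662,  0.00152607, -0.00091787,
        0.00014995]), 'joint_efforts': array([ 1.22270991e-03, -4.07303238e+01, -2.93694627e+01, -1.12062512e-04,
        3.48058791e-03,  3.54237625e-05]), 'eef_pos': array([0.30335904, 0.60227339, 0.20825208]), 'tcp_rot': array([ 2.31262295e-01,  9.72890847e-01, -9.95489847e-04, -4.00477522e-04]), 'contact_force': array([-0.06143186,  0.59762571,  0.26652001]), 'wrist_torque': array([ 0.04240357, -0.04521668,  0.01690356]), 'finger_force': 0.0, 'opening': 0.9968760951042068}
```

View pics/top0.png

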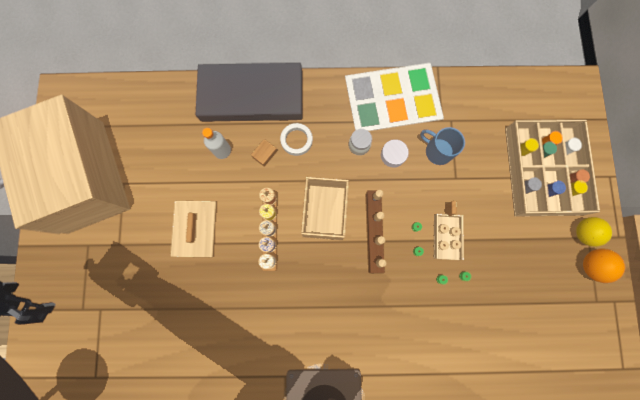

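View pics/scene0.png

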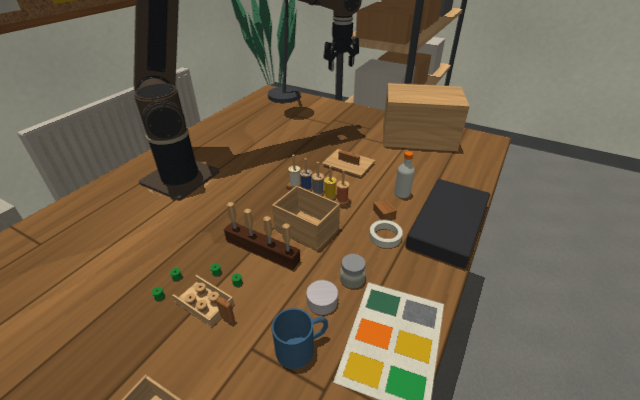

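```bash
cat > h.py <<'E'
import numpy as np,cv2,pickle
from scipy.spatial.transform import Rotation as Rn
def ray(c,p):
    K=np.array([[c["fx"],0,c["cx"]],[0,c["fy"],c["cy"]],[0,0,1]])
    u=cv2.undistortPoints(np.array(p,float).reshape(-1,1,2),K,np.array([c["k1"],0,0,0]))[:,0]
    d=np.c_[u,np.ones(len(u))]@c["R"]
    return -c["R"].T@c["t"],d
def plane(c,p,z):
    o,d=ray(c,p); return o+d*((z-o[2])/d[:,2])[:,None]
def proj(c,X):
    K=np.array([[c["fx"],0,c["cx"]],[0,c["fy"],c["cy"]],[0,0,1]])
    return cv2.projectPoints(np.array(X,float).reshape(-1,1,3),cv2.Rodrigues(c["R"])[0],c["t"],K,np.array([c["k1"],0,0,0]))[0][:,0]
E
python3 - <<'E'
from h import *
d=pickle.load(open("cam0.pkl","rb"));im=d["top"]["img"][:,:,::-1]
hsv=cv2.cvtColor(im,cv2.COLOR_BGR2HSV)
for n,p in dict(table1=(400,230),table2=(230,230),table3=(340,260),lid=(182,215),lid2=(207,245),handle=(190,228),caddyfloor=(325,210),rim=(342,205),rim2=(305,205),traywall=(436,238),grip=(454,207),trayfl=(450,255),reel=(444,229)).items(): print(n,hsv[p[1],p[0]])
a=cv2.resize(im[170:270,160:280],None,fx=4,fy=4,interpolation=cv2.INTER_CUBIC)
b=cv2.resize(im[170:270,295:355],None,fx=4,fy=4,interpolation=cv2.INTER_CUBIC)
cc=cv2.resize(im[195:295,405:480],None,fx=4,fy=4,interpolation=cv2.INTER_CUBIC)
cv2.imwrite("pics/crop1.png",np.hstack([a,b]));cv2.imwrite("pics/crop2.png",cc)
h=cv2.inRange(hsv,(5,0,0),(16,255,140))
E
```

```text
table1 [ 17 127 197]
table2 [ 17 129 199]
table3 [ 16 134 173]
lid [ 18  93 242]
lid2 [ 18  94 233]
handle [ 15 139 204]
caddyfloor [ 18  93 238]
rim [ 18  93 244]
rim2 [ 18 106 197]
traywall [ 18 101 166]
grip [ 16 143 209]
trayfl [ 19  75 255]
reel [ 17 113 201]
```

View pics/crop1.png

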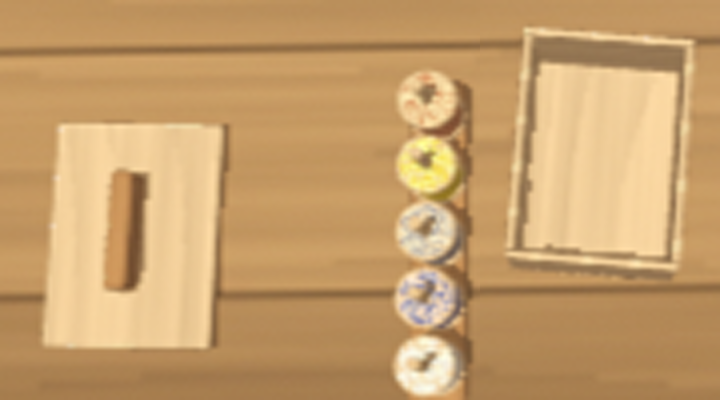

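View pics/crop2.png

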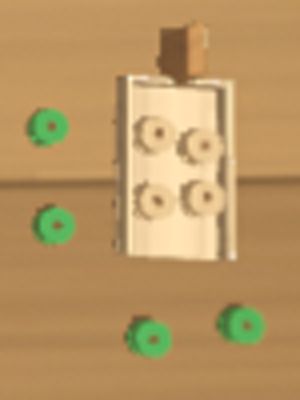

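Crop 1 shows the lid plate (crop corners 57,124 / 226,124 / 213,347 / 43,347), the spool rack, and the caddy rim (526,28 / 693,42 / 678,269 / 507,255). Crop 2 shows the tray with four reels: far wall corners 118,76 / 234,82, near corners 120,255 / 236,260, and the grip block's top about 190–207, 25–75.

Run:
```python
from h import *
d=pickle.load(open("cam0.pkl","rb"));T=d["top"];S=d["scene"]
def rep(n,pts,off,z):
    p=np.array(pts,float)/4-0.375+off; X=plane(T,p,z)[:,:2]
    (c,s,a)=cv2.minAreaRect((X*1000).astype(np.float32))
    e=(X[0]-X[3]+X[1]-X[2])/2; f=X[0]-X[1]+X[3]-X[2]
    print(n,"centre",X.mean(0).round(4),"len",np.hypot(*e).round(4),"wid",(np.hypot(*f)/2).round(4),"yaw_long",np.degrees(np.arctan2(e[1],e[0])).round(2),"yaw_short",np.degrees(np.arctan2(-f[0],f[1])).round(2))
rep("lid",[(57,124),(226,124),(213,347),(43,347)],(160,170),.016)
rep("caddy",[(46,28),(213,42),(198,269),(27,255)],(295,170),.09)
rep("tray",[(118,76),(234,82),(236,260),(119,255)],(405,195),.027)
hsv=cv2.cvtColor(T["img"],cv2.COLOR_RGB2HSV)
m=cv2.inRange(hsv,(14,0,212),(24,112,255))
for n,(x0,y0,x1,y1),z in(("lidmask",(160,190,230,270),.016),("caddymask",(295,165,355,250),.09),("traymask",(428,205,475,270),.027)):
    k=np.zeros_like(m);k[y0:y1,x0:x1]=m[y0:y1,x0:x1]
    q=np.argwhere(k)[:,::-1].astype(float)
    if n=="lidmask": q=max(cv2.findContours(k,cv2.RETR_EXTERNAL,cv2.CHAIN_APPROX_NONE)[0],key=cv2.contourArea)[:,0].astype(float)
    X=(plane(T,q,z)[:,:2]*1000).astype(np.float32); print(n,cv2.minAreaRect(X))
g=np.array([(190,25),(207,25),(205,75),(188,75)],float)/4-.375+(405,195)
print("gripblock",plane(T,g,.062)[:,:2].round(4).tolist())
hp=np.array([(113,170),(134,170),(127,290),(106,290)],float)/4-.375+(160,170)
print("handle top",plane(T,hp,.048)[:,:2].round(4).tolist())
aw=np.array([(378,194),(379,215),(380,239),(381,262)],float); print("awls@.13",plane(T,aw,.13)[:,:2].round(3).tolist())
sp=np.array([(427,93),(427,160),(427,228),(427,295),(427,360)],float)/4-.375+(160,170); print("spools@.074",plane(T,sp,.074)[:,:2].round(3).tolist())
# scene cross check crop
i=cv2.resize(S["img"][180:340,150:350,::-1],None,fx=4,fy=3.75*16/15,interpolation=cv2.INTER_CUBIC)
i=cv2.resize(S["img"][185:330,160:350,::-1],None,fx=4,fy=4,interpolation=cv2.INTER_CUBIC)
cv2.imwrite("pics/crop3.png",i)
```

```text
lid centre [0.4681 0.3518] len 0.1531 wid 0.1168 yaw_long -0.97 yaw_short -0.72
caddy centre [ 0.5113 -0.008 ] len 0.1472 wid 0.1082 yaw_long -5.16 yaw_short -5.6
tray centre [ 0.4351 -0.3408] len 0.1201 wid 0.0784 yaw_long -3.67 yaw_short -3.56
lidmask ((468.04046630859375, 353.6051330566406), (113.69933319091797, 151.18629455566406), 89.19325256347656)
caddymask ((511.4886779785156, -8.175613403320312), (110.82637786865234, 148.82472229003906), 84.65486907958984)
traymask ((435.059814453125, -343.9505920410156), (70.69194030761719, 120.48983764648438), 85.78004455566406)
gripblock [[0.5259, -0.3442], [0.5258, -0.3555], [0.4925, -0.3516], [0.4927, -0.3404]]
handle top [[0.5078, 0.3574], [0.5076, 0.3433], [0.4277, 0.3444], [0.4279, 0.3583]]
awls@.13 [[0.534, -0.138], [0.482, -0.139], [0.423, -0.139], [0.369, -0.139]]
spools@.074 [[0.552, 0.144], [0.508, 0.144], [0.463, 0.143], [0.42, 0.143], [0.379, 0.142]]
```

View pics/crop3.png

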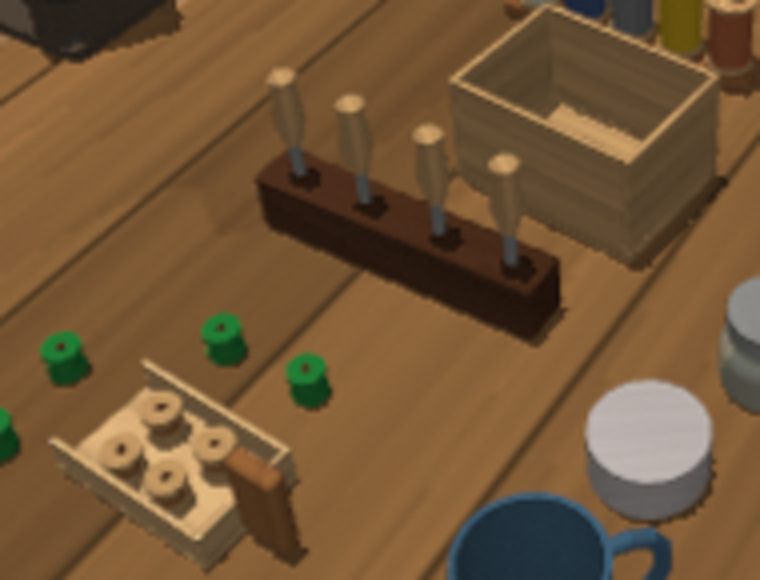

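Crop 3 (scene view) confirms the tray: four wooden reels inside, the green look-alikes outside it, and the grip block at the far end. Tray grip is about (0.509, -0.348), yaw -4°; caddy centre (0.5115, -0.008), yaw -5.3°; lid (0.468, 0.352), yaw -1°. Moving now.

Emit:
send_rows:
  series:
    - [[0,0,0,0,0,-0.133,1],[0,0,0,0,0,-0.133,1],[0,0,0,0,0,-0.133,1],[-2.3,-4.7,0,0,0,0,1],[-2.3,-4.7,0,0,0,0,1],[-2.3,-4.7,0,0,0,0,1],[-2.3,-4.7,0,0,0,0,1],[-2.3,-4.7,0,0,0,0,1],[-2.3,-4.7,0,0,0,0,1],[-2.3,-4.7,0,0,0,0,1]]

```text
time: 1.35
eef_pos: [0.4422, 0.262, 0.2091]
tcp_rot: [0.034, 0.999, -0.0, -0.0]
contact_force: [0.4, -0.4, 0.3]
opening: 0.995
finger_force: 0.0
```

```bash
cat > go.py <<'E'
# usage: go.py x y z yaw_deg tip_deg  -> tool-frame delta (cm, rotvec rad) from now to TCP there
import sys; from h import *; from plant import ctrl
def Rt(yaw,tip): # tray frame (yaw, tipped lip-down) ; tool: x=-tray x, y=tray y, z=-tray z
    return Rn.from_euler("z",yaw,degrees=True)*Rn.from_euler("y",-tip,degrees=True)*Rn.from_matrix(np.diag([-1.,1,-1]))
def delta(p,yaw,tip):
    s=ctrl.get_state(); R=Rn.from_quat(s["tcp_rot"])
    print("now",s["time"],s["eef_pos"].round(4),"open",round(s["opening"],3),"F",s["contact_force"].round(1),"q",s["qpos"].round(2),"fing",s["finger_force"])
    print("shift cm",(100*R.inv().apply(np.array(p)-s["eef_pos"])).round(2),"rot",(R.inv()*Rt(yaw,tip)).as_rotvec().round(4))
if __name__=="__main__":
    a=[float(v) for v in sys.argv[1:]]; delta(a[:3],a[3],a[4])
E
python3 go.py .509 -.348 .13 -4 0
```

```text
now 1.35 [0.4422 0.262  0.2091] open 0.995 F [ 0.4 -0.4  0.3] q [ 0.34 -0.07  1.97 -0.    1.25 -1.17] fing 0.0
shift cm [-10.79 -60.4    7.92] rot [-0.0002 -0.0004  0.0022]
```

Emit:
send_rows:
  series:
    - [[-2,-5.5,0,0,0,0,1],[-2,-5.5,0,0,0,0,1],[-2,-5.5,0,0,0,0,1],[-2,-5.5,0,0,0,0,1],[-1,-5.5,0,0,0,0,1],[-1,-5.5,0,0,0,0,1],[-1,-5.5,0,0,0,0,1],[0,-5.5,0,0,0,0,1],[0,-5.5,0,0,0,0,1],[0,-5.5,0,0,0,0,1]]

```text
time: 2.6
eef_pos: [0.514, -0.2941, 0.209]
tcp_rot: [0.034, 0.999, 0.0, -0.0]
contact_force: [0.2, 0.4, 0.2]
opening: 1.001
finger_force: 0.0
```

Emit:
send_rows:
  series:
    - [[0,-4.5,0,0,0,0,1],[0,-0.9,3,0,0,0,1],[0,0,3,0,0,0,1],[0,0,2,0,0,0,1],[0,0,0,0,0,0,1],[0,0,0,0,0,0,1]]

```text
time: 3.35
eef_pos: [0.5116, -0.3467, 0.1307]
tcp_rot: [0.034, 0.999, -0.001, 0.001]
contact_force: [-0.1, 0.0, 0.6]
opening: 0.998
finger_force: 0.0
```

```bash
python3 go.py .509 -.348 .027 -4 0
python3 - <<'E'
from h import *; from plant import ctrl
c=ctrl.read_camera("top");cv2.imwrite("pics/top1.png",cv2.resize(c["img"][170:290,390:500,::-1],None,fx=5,fy=5,interpolation=cv2.INTER_CUBIC))
E
```

```text
now 3.35 [ 0.5116 -0.3467  0.1307] open 0.998 F [-0.1  0.   0.6] q [-0.76  0.24  1.79 -0.    1.12 -2.26] fing 0.0
shift cm [ 0.27 -0.14 10.37] rot [-0.0012  0.0014  0.0025]
```

View pics/top1.png

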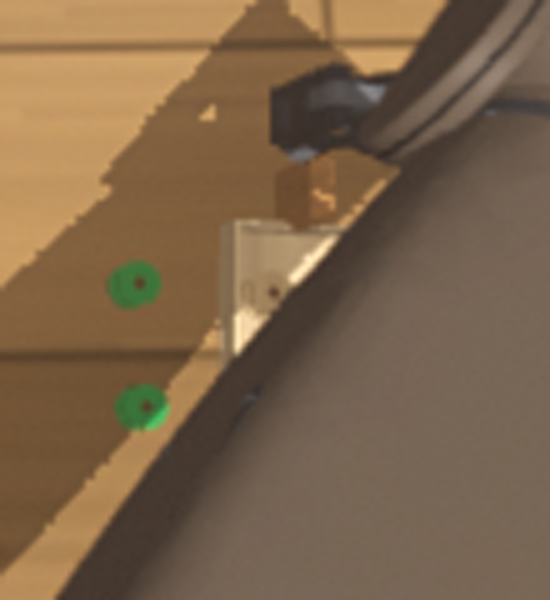

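The picture shows the block (crop 310,190) still clear below the open fingers and the tray undisturbed. Descending.

Emit:
send_rows:
  series:
    - [[0.27,-0.14,2,0,0,0,1],[0,0,2.5,0,0,0,1],[0,0,2.5,0,0,0,1],[0,0,2,0,0,0,1],[0,0,1.4,0,0,0,1],[0,0,0,0,0,0,1],[0,0,0,0,0,0,-1],[0,0,0,0,0,0,-1],[0,0,0,0,0,0,-1],[0,0,0,0,0,0,-1]]
  force: 60

```text
time: 4.65
eef_pos: [0.5085, -0.3481, 0.0262]
tcp_rot: [0.034, 0.999, -0.001, 0.0]
contact_force: [-0.5, -2.2, 5.4]
opening: 0.146
finger_force: 45.8
```

Emit:
send_rows:
  series:
    - [[0,0,0,0,0,0,-1],[0,0,0,0,0,0,-1],[0,0,0,0,0,0,-1]]
  force: 110

```text
time: 5.03
eef_pos: [0.5086, -0.3481, 0.0264]
tcp_rot: [0.034, 0.999, -0.0, 0.0]
contact_force: [-0.4, -0.0, 5.9]
opening: 0.128
finger_force: 107.9
```

```bash
python3 go.py .509 -.348 .2 -4 0
```

```text
now 5.025 [ 0.5086 -0.3481  0.0264] open 0.128 F [-0.4 -0.   5.9] q [-0.76  0.37  1.84 -0.    0.93 -2.27] fing 107.91700601577759
shift cm [ -0.06  -0.   -17.36] rot [-0.0009  0.0009  0.002 ]
```

Emit:
send_rows:
  series:
    - [[0,0,-0.6,0,0,0,-1],[0,0,-1.2,0,0,0,-1],[0,0,-1.5,0,0.035,0,-1],[0,0,-2,0,0.035,0,-1],[0,0,-2.4,0,0,0,-1],[0,0,-2.4,0,0,0,-1],[0,0,-2.4,0,0,0,-1],[0,0,-2.4,0,0,0,-1],[0,0,-2,0,0,0,-1],[0,0,-1,0,0,0,-1]]

```text
time: 6.28
eef_pos: [0.518, -0.3485, 0.2058]
tcp_rot: [0.034, 0.999, 0.001, -0.034]
contact_force: [0.3, 0.2, -1.3]
opening: 0.13
finger_force: 108.2
```

```bash
cat > pour.py <<'E'
# TCP pose so that the tray lip sits at caddy offset u (along caddy x, mm) and height h above the rim, at given tip
import sys; from go import *
C=np.array([.5115,-.008]); CY=-5.3
def tgt(u,h,tip):
    T=Rn.from_euler("z",CY,degrees=True)*Rn.from_euler("y",-tip,degrees=True)
    lip=np.r_[C+u*np.array([np.cos(np.radians(CY)),np.sin(np.radians(CY))]),.09+h]
    return lip+T.apply([.134,0,.022])   # tcp: tray x 64 (lip -70), z 46-19-5
if __name__=="__main__":
    u,h,tip=[float(v) for v in sys.argv[1:]]
    p=tgt(u/1000,h/1000,tip); print("tcp",p.round(4)); delta(p,CY,tip)
E
python3 pour.py 35 90 -4; python3 pour.py 35 25 -4
```

```text
tcp [ 0.681  -0.0237  0.1926]
now 6.275 [ 0.518  -0.3485  0.2058] open 0.13 F [ 0.3  0.2 -1.3] q [-0.74  0.21  1.67 -0.04  1.31 -2.23] fing 108.22367548942566
shift cm [-14.11  33.51   0.32] rot [-0.0028  0.0014  0.0246]
tcp [ 0.681  -0.0237  0.1276]
now 6.275 [ 0.518  -0.3485  0.2058] open 0.13 F [ 0.3  0.2 -1.3] q [-0.74  0.21  1.67 -0.04  1.31 -2.23] fing 108.22367548942566
shift cm [-14.56  33.52   6.8 ] rot [-0.0028  0.0014  0.0246]
```

Emit:
send_rows:
  series:
    - [[-0.4,0.8,0,0,0,0,-1],[-0.8,1.6,0,0,0,0,-1],[-1,2.4,0,0,0,0.012,-1],[-1.1,2.6,0,0,0,0.012,-1],[-1.1,2.6,0,0,0,0,-1],[-1.1,2.6,0,0,0,0,-1],[-1.1,2.6,0,0,0,0,-1],[-1.1,2.6,0,0,0,0,-1],[-1.1,2.6,0,0,0,0,-1],[-1.1,2.6,0,0,0,0,-1]]

```text
time: 7.52
eef_pos: [0.6355, -0.1251, 0.1953]
tcp_rot: [0.045, 0.998, 0.001, -0.036]
contact_force: [0.2, 0.3, -1.6]
opening: 0.126
finger_force: 108.3
```

Emit:
send_rows:
  series:
    - [[-1.1,2.6,0,0,0,0,-1],[-1.1,2.6,0,0,0,0,-1],[-1,2.4,0,0,0,0,-1],[-0.7,1.8,0,0,0,0,-1],[-0.3,1,0,0,0,0,-1],[-0.1,0.4,0,0,0,0,-1],[0,0,0,0,0,0,-1],[0,0,0,0,0,0,-1]]

```text
time: 8.52
eef_pos: [0.6881, -0.0247, 0.1939]
tcp_rot: [0.046, 0.998, 0.001, -0.035]
contact_force: [-0.7, 0.3, -0.6]
opening: 0.13
finger_force: 108.3
```

```bash
python3 pour.py 35 25 -4
python3 - <<'E'
from h import *; from plant import ctrl
c=ctrl.read_camera("top");d=ctrl.read_camera("scene")
cv2.imwrite("pics/p1.png",np.hstack([cv2.resize(c["img"][140:260,270:400,::-1],None,fx=3,fy=3),cv2.resize(d["img"][140:260,220:350,::-1],None,fx=3,fy=3)]))
E
```

```text
tcp [ 0.681  -0.0237  0.1276]
now 8.525 [ 0.6881 -0.0247  0.1939] open 0.13 F [-0.7  0.3 -0.6] q [-0.18  0.37  1.5  -0.01  1.34 -1.66] fing 108.27105045318604
shift cm [0.25 0.05 6.67] rot [-0.0019 -0.0002 -0.0003]
```

View pics/p1.png

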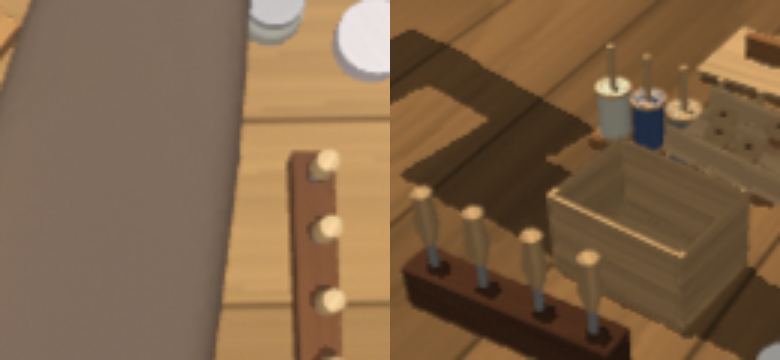

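The right half shows the four reels still in the tray (about 740,130), above the caddy and clear of the spools. Lowering and tipping.

Emit:
send_rows:
  series:
    - [[0.1,0,1,0,0,0,-1],[0.1,0,2,0,0,0,-1],[0.05,0,2,0,0,0,-1],[0,0,1.2,0,0,0,-1],[0,0,0.4,0,0,0,-1],[0,0,0,0,0,0,-1],[0.13,0,-0.67,0,-0.05,0,-1],[0.21,0,-1.07,0,-0.08,0,-1],[0.21,0,-1.07,0,-0.08,0,-1],[0.13,0,-0.67,0,-0.05,0,-1]]

```text
time: 9.88
eef_pos: [0.674, -0.0227, 0.165]
tcp_rot: [0.045, 0.994, -0.005, 0.097]
contact_force: [0.3, -0.5, -1.0]
opening: 0.125
finger_force: 108.3
```

```bash
python3 pour.py 35 22 12;python3 pour.py 35 22 32
```

```text
tcp [ 0.6723 -0.0229  0.1614]
now 9.875 [ 0.674  -0.0227  0.165 ] open 0.125 F [ 0.3 -0.5 -1. ] q [-0.19  0.22  1.76  0.02  0.98 -1.68] fing 108.27325344085693
shift cm [ 0.23 -0.04  0.33] rot [-0.0018 -0.0149  0.0012]
tcp [ 0.6479 -0.0207  0.2017]
now 9.875 [ 0.674  -0.0227  0.165 ] open 0.125 F [ 0.3 -0.5 -1. ] q [-0.19  0.22  1.76  0.02  0.98 -1.68] fing 108.27325344085693
shift cm [ 1.86 -0.05 -4.1 ] rot [-0.0015 -0.364   0.0015]
```

Emit:
send_rows:
  series:
    - [[0.1,0,-0.4,0,-0.035,0,-1],[0.1,0,-0.47,0,-0.035,0,-1],[0.1,0,-0.47,0,-0.035,0,-1],[0.1,0,-0.47,0,-0.035,0,-1],[0.1,0,-0.47,0,-0.035,0,-1],[0.1,0,-0.47,0,-0.035,0,-1],[0.1,0,-0.47,0,-0.035,0,-1],[0.1,0,-0.47,0,-0.035,0,-1],[0.1,0,-0.47,0,-0.035,0,-1],[0.1,0,-0.47,0,-0.035,0,-1]]

```text
time: 11.12
eef_pos: [0.6482, -0.0202, 0.2029]
tcp_rot: [0.044, 0.962, -0.013, 0.268]
contact_force: [-0.3, -0.6, -0.8]
opening: 0.126
finger_force: 108.4
```

Emit:
send_rows:
  series:
    - [[0.1,0,-0.47,0,-0.035,0,-1],[0.1,0,-0.47,0,-0.035,0,-1],[0.1,0,-0.47,0,-0.035,0,-1],[0,0,0,0,0,0,-1],[0,0,0,0,0,0,-1],[0,0,0,0,0,0,-1],[0,0,0,0,0,0,-1]]

```text
time: 12.0
eef_pos: [0.6385, -0.0194, 0.2128]
tcp_rot: [0.043, 0.947, -0.015, 0.317]
contact_force: [0.2, 0.1, -1.4]
opening: 0.13
finger_force: 108.4
```

```bash
python3 pour.py 35 22 38
python3 - <<'E'
from h import *; from plant import ctrl
d=ctrl.read_camera("scene")
cv2.imwrite("pics/p2.png",cv2.resize(d["img"][120:270,220:370,::-1],None,fx=4,fy=4,interpolation=cv2.INTER_CUBIC))
E
```

```text
tcp [ 0.638  -0.0197  0.2118]
now 12.0 [ 0.6385 -0.0194  0.2128] open 0.13 F [ 0.2  0.1 -1.4] q [-0.22 -0.11  2.1   0.16  0.52 -1.81] fing 108.41801762580872
shift cm [ 0.1  -0.04  0.04] rot [-0.0009 -0.0182  0.0017]
```

View pics/p2.png

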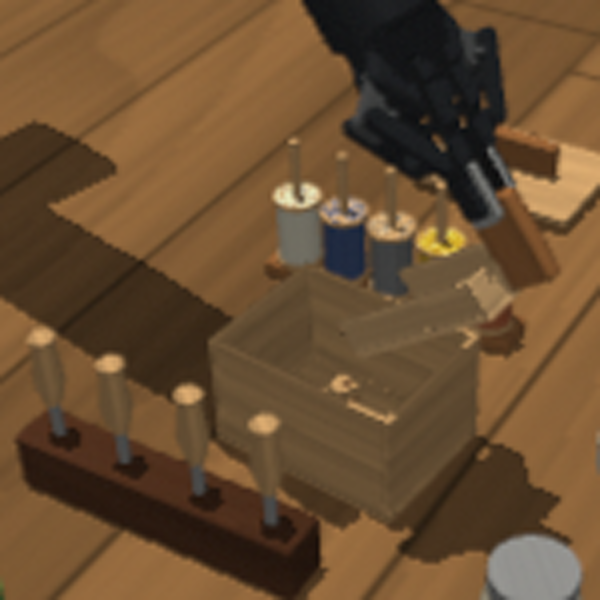

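The tray is tipped inside the mouth and reels lie in the caddy (345,385); nothing is on the table around it. Raising and levelling the tray to check that it is empty.

Emit:
send_rows:
  series:
    - [[-0.9,0,-1.2,0,0,0,-1],[-1.2,0,-1.6,0,0,0,-1],[-1.2,0,-1.6,0,0,0,-1],[-0.2,0,1.35,0,0.1,0,-1],[-0.2,0,1.35,0,0.1,0,-1],[-0.2,0,1.35,0,0.1,0,-1],[-0.2,0,1.35,0,0.1,0,-1],[-0.2,0,1.35,0,0.1,0,-1],[-0.2,0,1.35,0,0.1,0,-1],[0,0,0,0,0,0,-1]]

```text
time: 13.3
eef_pos: [0.6809, -0.0234, 0.1978]
tcp_rot: [0.046, 0.999, -0.002, 0.022]
contact_force: [0.0, 0.4, -2.0]
opening: 0.128
finger_force: 108.3
```

```bash
python3 go.py .509 -.348 .21 -4 0
python3 - <<'E'
from h import *; from plant import ctrl
d=ctrl.read_camera("scene")
cv2.imwrite("pics/p3.png",cv2.resize(d["img"][120:270,220:370,::-1],None,fx=4,fy=4,interpolation=cv2.INTER_CUBIC))
E
```

```text
now 13.3 [ 0.6809 -0.0234  0.1978] open 0.128 F [ 0.   0.4 -2. ] q [-0.18  0.28  1.6   0.    1.21 -1.66] fing 108.29716444015503
shift cm [ 14.07 -33.9   -1.79] rot [-0.0022  0.045  -0.0221]
```

View pics/p3.png

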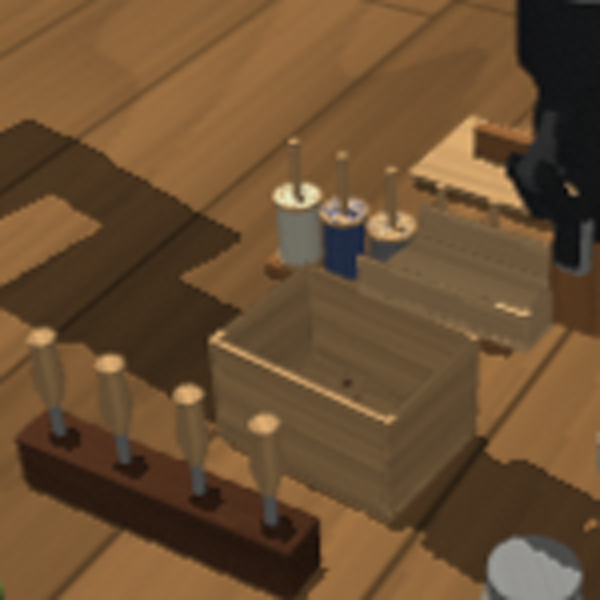

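The tray is visibly empty (around 450,270) and the reels are in the caddy. Taking the tray back to its original, clear spot.

Emit:
send_rows:
  series:
    - [[1,-2.4,-1.2,0,0.045,0,-1],[1.5,-3.5,0,0,0,-0.022,-1],[1.6,-4,0,0,0,0,-1],[1.6,-4,0,0,0,0,-1],[1.6,-4,0,0,0,0,-1],[1.6,-4,0,0,0,0,-1],[1.6,-4,0,0,0,0,-1],[1.6,-3.8,0,0,0,0,-1],[1.2,-2.6,0,0,0,0,-1],[0.6,-1.4,0,0,0,0,-1]]

```text
time: 14.6
eef_pos: [0.5151, -0.35, 0.2124]
tcp_rot: [0.036, 0.999, -0.002, 0.001]
contact_force: [0.2, -0.4, -1.3]
opening: 0.127
finger_force: 108.3
```

```bash
python3 go.py .509 -.348 .027 -4 0
```

```text
now 14.6 [ 0.5151 -0.35    0.2124] open 0.127 F [ 0.2 -0.4 -1.3] q [-0.76  0.17  1.71 -0.    1.26 -2.26] fing 108.3341646194458
shift cm [ 0.67  0.23 18.53] rot [-0.0036  0.0027 -0.0015]
```

Emit:
send_rows:
  series:
    - [[0.3,0.1,2,0,0,0,-1],[0.3,0.1,3,0,0,0,-1],[0,0,3,0,0,0,-1],[0,0,3,0,0,0,-1],[0,0,3,0,0,0,-1],[0,0,2,0,0,0,-1],[0,0,1.2,0,0,0,-1],[0,0,0.5,0,0,0,-1],[0,0,0,0,0,0,-1],[0,0,0,0,0,0,-1]]

```text
time: 15.85
eef_pos: [0.5106, -0.3475, 0.0349]
tcp_rot: [0.035, 0.999, -0.002, 0.001]
contact_force: [1.1, 0.6, -1.5]
opening: 0.128
finger_force: 108.4
```

```bash
python3 go.py .509 -.348 .0265 -4 0
```

```text
now 15.85 [ 0.5106 -0.3475  0.0349] open 0.128 F [ 1.1  0.6 -1.5] q [-0.76  0.36  1.83 -0.    0.95 -2.26] fing 108.35329413414001
shift cm [ 0.16 -0.06  0.84] rot [-0.0031  0.0017 -0.    ]
```

Emit:
send_rows:
  series:
    - [[0,0,0.3,0,0,0,-1],[0,0,0.2,0,0,0,-1],[0,0,0.15,0,0,0,-1],[0,0,0.1,0,0,0,-1],[0,0,0,0,0,0,-1]]

```text
time: 16.48
eef_pos: [0.51, -0.3468, 0.0265]
tcp_rot: [0.035, 0.999, -0.001, -0.0]
contact_force: [-0.4, 0.0, 1.6]
opening: 0.132
finger_force: 108.7
```

Emit:
send_rows:
  series:
    - [[0,0,0.05,0,0,0,-1],[0,0,0,0,0,0,-0.5],[0,0,0,0,0,0,0.5],[0,0,0,0,0,0,1],[0,0,0,0,0,0,1],[0,0,0,0,0,0,1],[0,0,-1.5,0,0,0,1],[0,0,-3,0,0,0,1],[0,0,-5,0,0,0,1],[0,0,-5,0,0,0,1]]
  force: 40

```text
time: 17.73
eef_pos: [0.5099, -0.3465, 0.1732]
tcp_rot: [0.035, 0.999, -0.001, 0.0]
contact_force: [0.7, -0.7, 0.9]
opening: 0.998
finger_force: 0.0
```

```bash
python3 go.py .468 .353 .21 -1 0
```

```text
now 17.725 [ 0.5099 -0.3465  0.1732] open 0.998 F [ 0.7 -0.7  0.9] q [-0.76  0.19  1.76 -0.    1.19 -2.26] fing 0.0
shift cm [ 9.05 69.48 -3.84] rot [-0.0022  0.0005 -0.0523]
```

Emit:
send_rows:
  series:
    - [[0.6,3,-3.8,0,0,0,1],[0.6,5,0,0,0,0,1],[0.6,5,0,0,0,0,1],[0.6,5,0,0,0,0,1],[0.6,5,0,0,0,0,1],[0.6,5,0,0,0,0,1],[0.6,5,0,0,0,0,1],[0.6,5,0,0,0,0,1],[0.6,5,0,0,0,0,1],[0.6,5,0,0,0,0,1]]

```text
time: 18.98
eef_pos: [0.4835, 0.1382, 0.2095]
tcp_rot: [0.035, 0.999, -0.001, 0.001]
contact_force: [0.7, -0.3, 0.4]
opening: 1.001
finger_force: 0.0
```

Emit:
send_rows:
  series:
    - [[0.6,5,0,0,0,0,1],[0.6,5,0,0,0,0,1],[0.6,5,0,0,0,0,1],[0.6,4,0,0,0,0,1],[0.4,2,0,0,0,0,1],[0,0,0,0,0,-0.052,1],[0,0,0,0,0,0,1],[0,0,0,0,0,0,1]]

```text
time: 19.98
eef_pos: [0.4705, 0.3473, 0.2079]
tcp_rot: [0.01, 1.0, -0.001, 0.0]
contact_force: [-0.8, -0.3, 0.3]
opening: 1.003
finger_force: 0.0
```

```bash
python3 go.py .468 .352 .1 -1 0
```

```text
now 19.975 [0.4705 0.3473 0.2079] open 1.003 F [-0.8 -0.3  0.3] q [ 0.46  0.09  1.8  -0.    1.25 -1.09] fing 0.0
shift cm [ 0.26  0.48 10.79] rot [-0.0018  0.0002 -0.0019]
```

Run:
```python
from h import *; from plant import ctrl
c=ctrl.read_camera("top"); d=ctrl.read_camera("scene"); pickle.dump({"top":c,"scene":d},open("cam1.pkl","wb"))
o=pickle.load(open("cam0.pkl","rb"))["top"]
for n,T in(("old",o),("new",c)):
    hsv=cv2.cvtColor(T["img"],cv2.COLOR_RGB2HSV); m=cv2.inRange(hsv,(14,0,212),(24,112,255))
    for k,(x0,y0,x1,y1),z in(("caddy",(295,165,355,250),.09),("tray",(428,205,475,270),.027),("lid",(160,190,230,270),.016)):
        q=np.argwhere(m[y0:y1,x0:x1])[:,::-1]+[x0,y0]
        print(n,k,len(q),cv2.minAreaRect((plane(T,q,z)[:,:2]*1000).astype(np.float32)))
a=cv2.resize(c["img"][165:290,290:500,::-1],None,fx=3.6,fy=3.6,interpolation=cv2.INTER_CUBIC)
cv2.imwrite("pics/a1.png",a)
df=cv2.absdiff(c["img"],o["img"]).max(2); print("caddy-region diff",df[165:250,295:355].mean(), "rest racks",df[180:280,365:390].mean())
```

```text
old caddy 1902 ((511.4886779785156, -8.175613403320312), (110.82637786865234, 148.82472229003906), 84.65486907958984)
old tray 934 ((435.059814453125, -343.9505920410156), (70.69194030761719, 120.48983764648438), 85.78004455566406)
old lid 2012 ((468.04046630859375, 353.6051330566406), (113.69933319091797, 151.18629455566406), 89.19325256347656)
new caddy 1832 ((511.5528564453125, -8.076187133789062), (111.04798126220703, 149.11256408691406), 84.6494369506836)
new tray 1018 ((437.1341552734375, -341.39483642578125), (69.99723815917969, 121.40872955322266), 86.2092056274414)
new lid 913 ((467.54193115234375, 354.7666931152344), (112.56831359863281, 151.28726196289062), 88.5120620727539)
caddy-region diff 4.454313725490196 rest racks 3.1284
```

Emit:
send_rows:
  series:
    - [[0.26,0.48,2,0,0,0,1],[0,0,3,0,0,0,1],[0,0,3,0,0,0,1],[0,0,2.7,0,0,0,1],[0,0,3,0,0,0,1],[0,0,2.5,0,0,0,1],[0,0,1.5,0,0,0,1],[0,0,0.8,0,0,0,1],[0,0,0,0,0,0,1],[0,0,0,0,0,0,1]]

```text
time: 21.32
eef_pos: [0.4685, 0.3529, 0.0236]
tcp_rot: [0.009, 1.0, -0.0, 0.001]
contact_force: [-1.1, -0.2, 1.2]
opening: 1.002
finger_force: 0.0
```

```bash
python3 go.py .468 .352 .021 -1 0
```

```text
now 21.325 [0.4685 0.3529 0.0236] open 1.002 F [-1.1 -0.2  1.2] q [ 0.47  0.32  1.91 -0.    0.91 -1.08] fing 0.0
shift cm [ 0.05 -0.09  0.26] rot [-0.0008  0.0017 -0.0003]
```

Emit:
send_rows:
  series:
    - [[0,0,0.2,0,0,0,1],[0,0,0,0,0,0,1],[0,0,0,0,0,0,-1],[0,0,0,0,0,0,-1],[0,0,0,0,0,0,-1],[0,0,0,0,0,0,-1],[0,0,0,0,0,0,-1],[0,0,0,0,0,0,-1]]
  force: 60

```text
time: 22.32
eef_pos: [0.4678, 0.3526, 0.0208]
tcp_rot: [0.009, 1.0, -0.001, 0.0]
contact_force: [0.6, -0.6, 2.1]
opening: 0.16
finger_force: 59.6
```

Emit:
send_rows:
  series:
    - [[0,0,0,0,0,0,-1],[0,0,0,0,0,0,-1],[0,0,-0.5,0,0,0,-1],[0,0,-1.5,0,0,0,-1],[0,0,-3,0,0,0,-1],[0,0,-4,0,0,0,-1],[0,0,-4,0,0,0,-1],[0,0,-4,0,0,0,-1],[0,0,-2,0,0,0,-1],[0,0,-1,0,0,0,-1]]
  force: 100

```text
time: 23.58
eef_pos: [0.4677, 0.3528, 0.2215]
tcp_rot: [0.009, 1.0, -0.001, 0.0]
contact_force: [0.9, 0.5, -2.8]
opening: 0.142
finger_force: 98.2
```

```bash
python3 go.py .5115 -.008 .20 -5.3 0;  python3 go.py .468 .352 .20 -1 0
```

```text
now 23.575 [0.4677 0.3528 0.2215] open 0.142 F [ 0.9  0.5 -2.8] q [ 0.47  0.08  1.79 -0.    1.27 -1.08] fing 98.19913224473822
shift cm [ -5.01 -36.     2.2 ] rot [-0.0012  0.0008  0.0748]
now 23.575 [0.4677 0.3528 0.2215] open 0.142 F [ 0.9  0.5 -2.8] q [ 0.47  0.08  1.79 -0.    1.27 -1.08] fing 98.19913224473822
shift cm [-0.03 -0.08  2.15] rot [-0.0012  0.0007 -0.0003]
```

Emit:
send_rows:
  series:
    - [[-0.2,-1.5,0,0,0,0,-1],[-0.4,-3,0,0,0,0,-1],[-0.5,-3.5,0,0,0,0,-1],[-0.5,-3.5,0,0,0,0,-1],[-0.5,-3.5,0,0,0,0,-1],[-0.5,-3.5,0,0,0,0,-1],[-0.5,-3.5,0,0,0,0,-1],[-0.5,-3.5,0,0,0,0,-1],[-0.5,-3.5,0,0,0,0,-1],[-0.5,-3.5,0,0,0,0,-1]]

```text
time: 24.82
eef_pos: [0.5064, 0.0252, 0.2186]
tcp_rot: [0.009, 1.0, -0.001, -0.002]
contact_force: [0.5, 0.1, -2.9]
opening: 0.142
finger_force: 98.2
```

Emit:
send_rows:
  series:
    - [[-0.3,-2,0,0,0,0,-1],[-0.1,-1,0,0,0,0.035,-1],[0,0,0,0,0,0.04,-1],[0,0,0,0,0,0,-1],[0,0,0,0,0,0,-1]]

```text
time: 25.45
eef_pos: [0.511, -0.0027, 0.2205]
tcp_rot: [0.046, 0.999, -0.001, -0.001]
contact_force: [-0.6, -1.2, -3.0]
opening: 0.138
finger_force: 98.3
```

```bash
python3 go.py .5115 -.008 .145 -5.3 0
```

```text
now 25.45 [ 0.511  -0.0027  0.2205] open 0.138 F [-0.6 -1.2 -3. ] q [-0.2  -0.09  1.96 -0.    1.27 -1.68] fing 98.27513532276498
shift cm [-0.11 -0.51  7.55] rot [-0.0015 -0.0012  0.0004]
```

Emit:
send_rows:
  series:
    - [[-0.1,-0.5,1,0,0,0,-1],[0,0,2,0,0,0,-1],[0,0,2,0,0,0,-1],[0,0,1.5,0,0,0,-1],[0,0,0.8,0,0,0,-1],[0,0,0.3,0,0,0,-1],[0,0,0,0,0,0,-1],[0,0,0,0,0,0,-1]]

```text
time: 26.45
eef_pos: [0.5125, -0.0083, 0.146]
tcp_rot: [0.046, 0.999, -0.001, 0.001]
contact_force: [-0.1, -0.2, -2.2]
opening: 0.14
finger_force: 98.3
```

```bash
python3 go.py .5115 -.008 .126 -5.3 0
python3 - <<'E'
from h import *; from plant import ctrl
d=ctrl.read_camera("scene");c=ctrl.read_camera("top");pickle.dump({"top":c,"scene":d},open("cam2.pkl","wb"))
cv2.imwrite("pics/p4.png",cv2.resize(d["img"][150:330,150:350,::-1],None,fx=3.3,fy=3.3,interpolation=cv2.INTER_CUBIC))
# expected lid plate corners and caddy rim corners in crop
s=ctrl.get_state();R=Rn.from_quat(s["tcp_rot"])
T=Rn.from_euler("z",-5.3,degrees=True)
L=[s["eef_pos"]+R.apply([-x*.077,y*.057,.0208-.008]) for x,y in((1,1),(1,-1),(-1,-1),(-1,1))]
Cc=[np.array([.5115,-.008,.09])+T.apply([x*.075,y*.055,0]) for x,y in((1,1),(1,-1),(-1,-1),(-1,1))]
f=lambda P:((proj(d,P)-[150,150]+.5)*3.3).round(0).tolist()
print("lid plate underside",f(L),"rim",f(Cc))
E
```

```text
now 26.45 [ 0.5125 -0.0083  0.146 ] open 0.14 F [-0.1 -0.2 -2.2] q [-0.21 -0.01  2.03 -0.    1.12 -1.69] fing 98.25854328022615
shift cm [0.11 0.03 2.  ] rot [-0.0019  0.0016 -0.0002]
lid plate underside [[637.0, 131.0], [556.0, 206.0], [398.0, 136.0], [484.0, 71.0]] rim [[631.0, 173.0], [555.0, 246.0], [405.0, 177.0], [486.0, 113.0]]
```

View pics/p4.png

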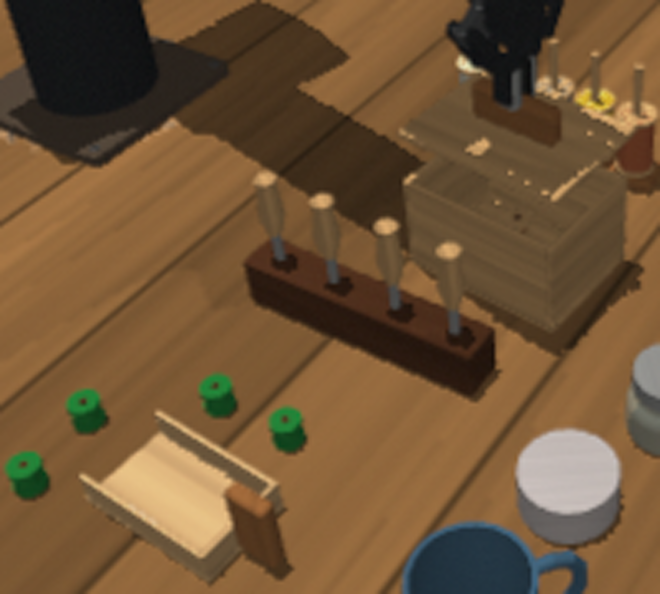

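The picture shows the empty tray upright (180,500) with the green reels untouched. The lid is square over the caddy: plate left corner 400,136 over rim 405,180, matching the projection. I'll lower it to about 15 mm above the rim.

Emit:
send_rows:
  series:
    - [[0.1,0,0.5,0,0,0,-1],[0,0,0.6,0,0,0,-1],[0,0,0.5,0,0,0,-1],[0,0,0.3,0,0,0,-1],[0,0,0.1,0,0,0,-1],[0,0,0,0,0,0,-1],[0,0,0,0,0,0,-1],[0,0,0,0,0,0,-1]]

```text
time: 27.55
eef_pos: [0.5111, -0.0082, 0.1254]
tcp_rot: [0.046, 0.999, -0.001, 0.0]
contact_force: [-0.4, 1.1, -1.6]
opening: 0.136
finger_force: 98.3
```

```bash
python3 go.py .5115 -.008 .126 -5.3 0
```

```text
now 27.55 [ 0.5111 -0.0082  0.1254] open 0.136 F [-0.4  1.1 -1.6] q [-0.21  0.01  2.05 -0.    1.08 -1.69] fing 98.27610848697532
shift cm [-0.04  0.02 -0.06] rot [-0.0017  0.0004 -0.0003]
```

```bash
python3 -c "
from plant import ctrl; print(ctrl.sign_off())"
```

```text
the job is handed in; nothing more can be done
None
```

Job handed in at 27.6 s: I saw the tray empty after tipping the reels into the caddy (not counted there), it stands upright and released where it started, and the lid is held level and square about 15 mm above the rim, by the measured pose.

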